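# Draw the sample tray home into the reader

### The job

On the lab bench, hook the gripper behind the far lip of the white sample tray and slide it along the bench, without lifting it, into the bay of the black tray reader until its front lies flush on the sprung steel contact plate. Keep pressing the plate in with a steady 12 newtons or so on it for two seconds so that the reader registers the tray, never ramming or forcing it, then let go and leave the tray resting against the plate. Keep the two sample jars standing in the tray, and leave the things beside it where they are.

Things in the scene. Friction and masses are not known exactly. Their poses are not given: they have to be found in the camera images.
- dock: Tray reader fixed to the bench; its bay opens away from the robot. Origin on the bench, midway between the guides; x points out of the bay (the tray enters along -x), y left. Guides 22 mm high, inner faces at y = +-85 mm up to x = 65, then flaring 40 degrees out to x = 97, y = +-113. The contact plate's face waits somewhere at x = 0 to 40 mm: the user sets it, it is not measured, so feel for it.
- plate (a joint): Upright steel contact plate, 150 mm wide (y), 34 mm high, closing the bay: how far it is pressed in (m), 0 = waiting, 0.008 = hard stop. Spring: 2.7 N to start it, then 2.5 N per mm: 12 N at 3.7 mm. Registers at 1.8 mm or more (7 N) held over a second; beyond 5.8 mm (17 N) is too hard. The tray's friction on the bench adds to the pull, and keeps a released tray holding the plate 0.5 mm or more in.
- tray: Loose white open tray, 120 (x) by 160 mm (y), 40 high, walls 4, about 0.55 kg (varies) plus jars. Origin: centre of its underside; x points from front to far lip; square to the dock its yaw equals the dock's. Starts with its front 112 to 140 mm out (dock x), up to 15 mm aside and 0.15 rad askew. Sliding friction on the bench is unknown (a few newtons).
- tray_lip (a point): Middle of the outer edge of the tray's far lip, 72 mm along x from the tray's origin and 37 mm up. The lip is a 6 mm thick, 160 mm wide flange at the rim (34 to 40 mm above the bench) that sticks 12 mm out beyond the far wall. The bench behind it is free for at least 100 mm.
- tray_front (a point): Middle of the tray's front wall (the outer face that meets the plate), x = -60 mm from the tray's origin, 17 mm up.
- jar_a: Loose closed sample jar with a red cap, 34 mm across, 50 mm high, standing in the tray on its 4 mm floor. Origin: centre of its underside.
- jar_b: The second such jar in the tray.
- spare_jar: A like jar standing on the bench beside the reader: not to be moved. Origin: centre of its underside.
- dish: Glass petri dish, 60 mm across, 14 mm high, on the bench: not to be moved. Origin: centre of its underside.
- stopwatch: Round stopwatch, 58 mm across, 16 mm high, on the bench: not to be moved. Origin: centre of its underside.
There are look-alikes about, which are no part of the job. What is shaped like the jar_a but green or turquoise is not meant.

How it is judged:
On the way, in this order (a step that is already met when the one before it is completed fails the run):
1. the tray has been drawn at least 30 mm towards the reader by fingers hooked behind its far lip (distance of tray from where it was at the start of the episode above 0.03 m and contact force between the fingers and tray above 0.3 N and x of the grasp point in the frame of tray above 0.06 m), for 0.05 s.
2. the contact plate is pressed in 1.8 mm or more by the tray, square to it, for over a second, by fingers behind the far lip (value of joint plate above 0.0018 m and contact force between tray and dock above 3 N and contact force between the fingers and tray above 0.3 N and x of the grasp point in the frame of tray above 0.06 m and angle between the x axis of tray and the x axis of dock, either way round below 0.05 rad), for 1.2 s.
At the end, for the whole second after the job is handed in: The tray is at rest, flat on the bench in the bay, its front resting on the contact plate and still holding it 0.3 mm or more in, square to the reader within 0.05 rad, within 10 mm of the bay's middle; both jars stand upright (within 0.2 rad) in it (value of joint plate above 0.0003 m and x of tray_front in the frame of dock between -0.015 and 0.045 m and y of tray in the frame of dock between -0.01 and 0.01 m and angle between the x axis of tray and the x axis of dock, either way round below 0.05 rad and angle between tray's own z axis and vertical below 0.05 rad and linear speed of tray below 0.02 m/s and angle between each of jar_a, jar_b's own z axis and vertical below 0.2 rad and horizontal distance between each of jar_a, jar_b and tray below 0.09 m); the robot touches nothing.
It fails at once if the tray is rammed or forced: the plate pressed in beyond 5.8 mm, or 25 N on the plate or guides (value of joint plate above 0.0058 m or contact force between tray and dock above 25 N).
It fails at once if the tray is lifted off the bench (10 mm) or tipped (0.15 rad) (height (world z) of tray above 0.01 m or angle between tray's own z axis and vertical above 0.15 rad).
It fails at once if a jar in the tray falls over (angle between any of jar_a, jar_b's own z axis and vertical above 0.6 rad).
It fails at once if the spare jar, dish or stopwatch is moved by more than 15 mm (distance of any of spare_jar, dish, stopwatch from where it was at the start of the episode above 0.015 m).
It also fails if it takes over 61 s, if anything falls off the work surface, if the arm or the gripper's body presses on something with over 40 N, if the wrist force passes 120 N, or if a joint passes its speed limit or range.

### The arm

A 7-joint arm with a two-finger parallel gripper is mounted at the origin on the work surface. World frame = base frame: x ahead of the robot, y to its left, z up, the work surface at z = 0. Lengths are in m, angles in rad, forces in N, time in s.
With the tool pointing down it reaches from about 0.35 to 0.775 m from the base axis. Payload 3.1 kg.
Tool frame: the origin (TCP) lies on the centre line of the jaws, within the pads' length; the fingertips stand 25 mm ahead of it and the grasp point (between the pads) lies 6 mm ahead of it; z points along the fingers, y is the direction in which the jaws open and shut (so a half turn about z gives the same grasp; the last joint's range is limited). The gripper opens to 85 mm and grips with 20 to 120 N. Pads are 22 mm wide; open, the fingers measure 114 mm over their backs; the gripper's body (76 mm by 85 mm) begins 54 mm behind the grasp point. The pads swing forward as they close: fully open they stand 13 mm farther back than shut.
Start: joints at [1.209, 0.311, 0.014, 1.512, -0.004, 1.319, -0.027], TCP at [0.173, -0.522, 0.229] pointing down, gripper open.
Joint ranges: [-2.7, 2.7], [-0.3, 1.91], [-1.27, 1.3], [0.12, 2.57], [-1.44, 4.58], [0.2, 2.03], [-3.05, 3.05]. Speed limits (rad/s): [2.79, 2.79, 3.14, 3.14, 3.14, 3.14, 3.14].

### API

Orientations are given as a unit quaternion [w, x, y, z].
In Python, from plant import reach, move_straight, move_j, set_gripper, hold, ik, observe, grab_frame, MotionError, close_job gives the robot as it stands. Calls block until the motion is done:
- reach(position, orientation): joint-space move of the TCP to a pose.
- move_straight(position, v=0.15, rotation=None): straight line of the TCP; rotation=None keeps the orientation; v is the mean speed in m/s.
- move_j(angles): joint-space move.
- set_gripper(opening, force=None): finger opening in m; force is the grip in N (None keeps the last); returns when the fingers have stopped.
- hold(seconds).
- ik(position, orientation): joint angles nearest the present ones, or None.
- observe(): the state.
- grab_frame(name): name is "scene" or "top" or "wrist"; returns a dict with "pixels" (384x512x3 uint8, red, green, blue), "mtx" (3x3 intrinsics, pixels), "R" (3x3) and "t" (3): a world point X has camera coordinates R X + t. Camera axes: x right, y down, z forward; pixel columns grow to the right and rows downward; lengths in m; the calibration is good to about 2 mm. The wrist camera is an equidistant fisheye: a pixel r from the principal point sees the ray r / f radians off the axis. A picture is of the moment at which its call begins. There is no depth.
A pose or a line that the arm cannot do raises MotionError and nothing moves.
- close_job(): hands the job in, once; it reports no verdict.
The state is a dict: "time": time; "joint_pos": joint angles; "dq": joint speeds; "effort": joint torques, N m; "position": TCP position; "tool_rot": TCP orientation; "wrist_force": force on the tool from outside, world axes, zero at the start; "torque": the same for the moment, N m; "opening": finger opening in m.
Only numpy, scipy, OpenCV 4.12 (cv2) and the standard library are available. Lean on these libraries where they do the work, as an engineer would, in place of code of your own. Each camera call takes 0.05 s, during which the arm holds its last target. There are 200 camera calls.

## Working session

There is one attempt and no reset: what is moved stays moved. The work goes in short steps, each a Python script; the robot and the scene stay as the last script left them, time stands still between calls to the robot, and variables do not carry over. Pictures are saved under pics/ and viewed, about 8 in all and at most 12, crops included, and the job is handed in when it is done.

```bash
mkdir -p pics; ls; python3 - <<'E'
from plant import *
import cv2,numpy as np
o=observe();print({k:np.round(v,3) for k,v in o.items()})
for n in("scene","top"):
    f=grab_frame(n);cv2.imwrite(f"pics/{n}0.png",f["pixels"][...,::-1]);np.savez(f"pics/{n}0.npz",**f);print(n,f["mtx"],f["R"],f["t"])
E
```

```text
pics
{'time': np.float64(0.0), 'joint_pos': array([ 1.209,  0.312,  0.014,  1.513, -0.004,  1.319, -0.027]), 'dq': array([-0.   , -0.001, -0.001,  0.001, -0.003, -0.001,  0.001]), 'effort': array([-0.0000e+00, -3.7991e+01,  1.4600e-01, -2.3059e+01,  1.3000e-02,
        1.4000e-02, -0.0000e+00]), 'position': array([ 0.173, -0.521,  0.228]), 'tool_rot': array([-0.001,  0.987,  0.159, -0.   ]), 'wrist_force': array([0.952, 0.12 , 0.137]), 'torque': array([-0.053, -0.064, -0.028]), 'opening': np.float64(0.086)}
scene [[382.49177114   0.         259.77537126]
 [  0.         382.49177114 193.00529596]
 [  0.           0.           1.        ]] [[-0.07712829  0.99696286 -0.0107831 ]
 [ 0.82665781  0.05789906 -0.55971829]
 [-0.55739402 -0.05208405 -0.82861279]] [ 0.01005584 -0.42327003  1.26399793]
top [[358.02270594   0.         251.56721353]
 [  0.         358.02270594 188.29622346]
 [  0.           0.           1.        ]] [[-0.08627091 -0.99626556 -0.00350097]
 [-0.97509601  0.08515738 -0.20478279]
 [ 0.20431618 -0.01425301 -0.97880118]] [0.05780591 0.52168382 0.7574389 ]
```

View pics/scene0.png

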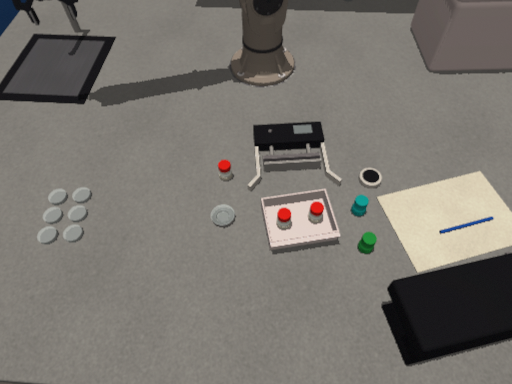

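View pics/top0.png

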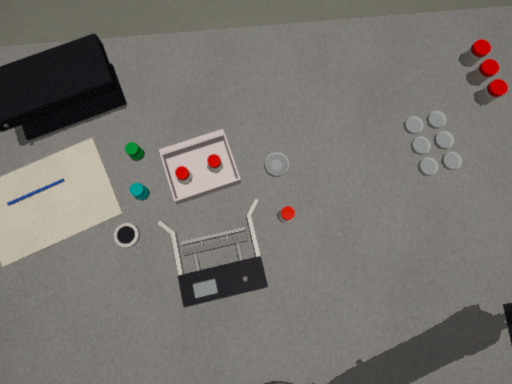

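Scene picture: tray at about (300,220) with two red-capped jars, reader behind it at (290,150). In the top picture the tray is at (200,165), with its jars at (182,173) and (214,161). The reader is at (222,265), with its guides opening up the image.

Possible mix-ups (top picture pixels):
- **Red-capped jars:** (182,173) and (214,161) stand in the tray, so they are jar_a and jar_b. (288,213) is alone beside the reader, so it is spare_jar. (480,48), (489,68) and (497,88) are distant.
- **Green and turquoise jars:** (133,150) and (138,190) are look-alikes.
- **Dish:** (277,164) is the dish by the tray. The six small discs near (433,140) are not.
- **Tray:** the only white open tray is at (200,165). The grey one in the scene picture at (57,67) is not it.

Next is the close crop check.

```bash
cat > geo.py <<'E'
import numpy as np,cv2
def load(n): return dict(np.load(f"pics/{n}.npz"))
def ray(f,uv,z):
    uv=np.atleast_2d(np.asarray(uv,float)); d=np.c_[(uv-f["mtx"][:2,2])/np.diag(f["mtx"])[:2],np.ones(len(uv))]@f["R"]
    c=-f["R"].T@f["t"]; return c+d*((z-c[2])/d[:,2])[:,None]
def proj(f,X):
    p=(np.atleast_2d(X)@f["R"].T+f["t"])@f["mtx"].T; return p[:,:2]/p[:,2:]
E
python3 - <<'E'
from geo import *
for n in("top0","scene0"):
    f=load(n);im=f["pixels"];print(n,-f["R"].T@f["t"])
    hsv=cv2.cvtColor(im,cv2.COLOR_RGB2HSV)
    red=cv2.inRange(hsv,(0,150,120),(8,255,255))|cv2.inRange(hsv,(172,150,120),(180,255,255))
    for c in cv2.findContours(red,0,2)[0]:
        if cv2.contourArea(c)>20:
            m=cv2.moments(c);p=(m['m10']/m['m00'],m['m01']/m['m00']);print("red",np.round(p,1),ray(f,p,.048 if n=="top0" else .048)[0].round(3))
f=load("top0");im=f["pixels"]
for p in[(200,132),(225,135),(200,165),(172,270),(215,235),(250,150),(160,160),(220,195)]: print(p,im[p[1],p[0]])
c=im[120:310,110:300][...,::-1]
cv2.imwrite("pics/crop.png",cv2.resize(c,None,fx=3.1,fy=3.1,interpolation=cv2.INTER_CUBIC))
E
```

```text
top0 [0.35892176 0.0239606  0.84841633]
red [287.3 212.7] [ 0.463 -0.063  0.048]
red [181.6 172.5] [0.577 0.17  0.048]
red [213.6 160.4] [0.6   0.094 0.048]
red [498.5  86.6] [ 0.725 -0.605  0.048]
red [490.1  66.4] [ 0.779 -0.597  0.048]
red [481.9  46.7] [ 0.834 -0.589  0.048]
scene0 [1.05521995 0.08031577 0.81056131]
red [283.9 213.7] [0.596 0.093 0.048]
red [316.7 207.5] [0.574 0.168 0.048]
red [223.6 164.5] [ 0.462 -0.066  0.048]
(200, 132) [123 121 117]
(225, 135) [170 161 156]
(200, 165) [200 187 183]
(172, 270) [127 124 119]
(215, 235) [163 159 154]
(250, 150) [130 127 122]
(160, 160) [130 127 122]
(220, 195) [132 129 124]
```

View pics/crop.png

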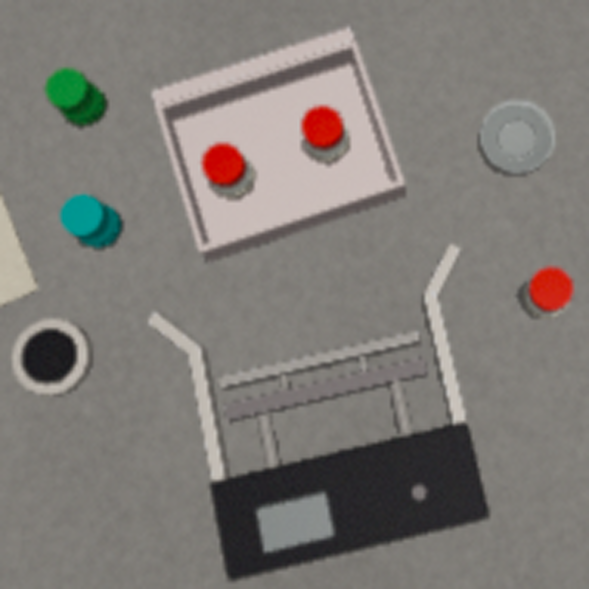

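The crop confirms the choice: tray with two red-capped jars at crop (222,163) and (322,127), far lip at the top from (153,93) to (350,29). The reader's guide knees are at crop (200,350) and (430,298), with the steel plate from (222,382) to (418,338) between them. Next I measure the edges.

```bash
python3 - <<'E'
from geo import *
f=load("top0");im=f["pixels"].astype(float)
cr=lambda *p:np.array(p)/3.1+[110,120]-.3
k=ray(f,cr((202,352),(428,300)),.022);print("knees",k.round(4),np.linalg.norm(k[0]-k[1]))
t=ray(f,cr((153,93),(350,29),(405,185),(202,246)),.04);print("tray",t.round(4))
print("sides",[np.linalg.norm(t[i]-t[i-1]).round(4) for i in range(4)])
yl=(k[0]-k[1])[:2];yaw=np.arctan2(-yl[0],yl[1]);print("yaw",yaw)
R=np.array([[np.cos(yaw),-np.sin(yaw)],[np.sin(yaw),np.cos(yaw)]])
o=k[:,:2].mean(0)-R@[.065,0];print("o",o)
# profiles in approx dock frame at z=.022
for n in("top0","scene0"):
  f=load(n);g=f["pixels"].astype(np.float32).mean(2)
  def prof(P,z):
    uv=proj(f,np.c_[P@R.T+o,np.full(len(P),z)]).astype(np.float32)
    return cv2.remap(g,uv[None,:,0],uv[None,:,1],cv2.INTER_LINEAR)[0].astype(int)
  for s in(1,-1):
    y=s*np.arange(.074,.104,.001);print(n,"side",s)
    for x in(.0,.02,.04,.06):print(x,prof(np.c_[np.full(30,x),y],.022))
  x=np.arange(-.01,.06,.002)
  for y in(-.05,.05):print("plate",y,prof(np.c_[x,np.full(35,y)],.034))
E
```

```text
knees [[0.4416 0.1968 0.022 ]
 [0.4657 0.0265 0.022 ]] 0.1719828693343933
tray [[0.6395 0.2219 0.04  ]
 [0.6778 0.0687 0.04  ]
 [0.551  0.0363 0.04  ]
 [0.5179 0.1897 0.04  ]]
sides [np.float64(0.1258), np.float64(0.1579), np.float64(0.1309), np.float64(0.1569)]
yaw 0.14056226350873732
o [0.38924645 0.10251517]
top0 side 1
0.0 [128 128 128 127 126 126 124 120 113 100  91 103 116 141 168 182 184 186
 185 185 184 182 169 149 133 129 125 125 125 126]
0.02 [116 117 118 121 122 122 123 119 113 108 104 106 130 154 169 180 184 184
 184 182 180 169 157 144 134 127 125 124 124 124]
0.04 [155 154 152 146 137 130 125 122 111 101 102 110 126 154 181 183 185 185
 184 182 180 175 155 136 128 125 123 123 124 124]
0.06 [125 125 125 125 124 123 122 118 114 103  94 102 117 137 160 182 183 184
 183 183 180 176 170 153 138 130 126 124 124 124]
top0 side -1
0.0 [123 124 124 124 123 120 115 109 114 123 143 168 185 188 191 191 191 187
 181 171 153 138 131 127 124 124 123 123 123 123]
0.02 [111 117 121 121 119 113  98  84  97 112 137 166 184 187 191 191 191 188
 180 170 151 134 129 125 123 123 123 123 124 1
[... 1228 characters left out ...]
27 127]
0.02 [ 66  74  89 104 115 121 126 123 117 114 117 120 136 163 191 195 195 194
 188 182 168 149 130 128 127 127 126 125 125 124]
0.04 [ 76  85  94 103 113 122 120 119 119 123 128 146 166 182 188 194 197 197
 198 192 187 174 148 120 119 124 127 127 127 127]
0.06 [111 112 117 121 123 123 123 120 115 113 117 122 139 168 195 196 196 195
 189 184 168 149 134 129 125 124 124 124 125 125]
plate -0.05 [137 137 136 137 138 138 139 140 139 136 130 122 114 110 107 111 108  96
  74  49  48  61  99 127 148 130 106  77  70  70  70  69  69  69  69]
plate 0.05 [ 95 106 121 125 126 123 122 123 123 123 121 119 113 109 106 106 103  88
  71  53  58  71 104 132 153 145 127  92  72  72  72  72  72  72  72]
```

```bash
cat >> geo.py <<'E'
def tray_quad(f,c0,z=.04):
    im=f["pixels"].astype(int); m=((im[...,0]-im[...,1])>6).astype(np.uint8)*255
    m=cv2.morphologyEx(m,cv2.MORPH_CLOSE,np.ones((5,5)))
    cs=[c for c in cv2.findContours(m,0,1)[0] if cv2.contourArea(c)>500 and cv2.pointPolygonTest(c,c0,False)>=0]
    c=max(cs,key=cv2.contourArea)[:,0,:]; w=ray(f,c,z)[:,:2].astype(np.float32)
    return w,cv2.minAreaRect(w)
E
python3 - <<'E'
from geo import *
for n,c in(("top0",(200.,165.)),("scene0",(300.,230.))):
    f=load(n);w,r=tray_quad(f,c);print(n,np.round(r[0],4),np.round(r[1],4),r[2],np.radians([r[2],90-r[2]]))
    a=.24;u=np.array([np.cos(a),np.sin(a)]);v=np.array([-u[1],u[0]]);x=w@u;y=w@v
    for nm,s,t in(("lip",x,y),("front",-x,y),("left",y,x),("right",-y,x)):
        lo,hi=np.percentile(t,[15,85]);k=(t>lo)&(t<hi)&(s>s.max()-.012)
        l=cv2.fitLine(w[k],cv2.DIST_HUBER,0,.01,.01).ravel();d=l[:2]*np.sign(l[:2]@(v if nm in("lip","front") else u))
        ang=np.arctan2(-d[0],d[1]) if nm in("lip","front") else np.arctan2(d[1],d[0])
        nrm=u if nm in("lip","front") else v
        print(nm,"yaw",round(float(ang),3),"offset",round(float(l[2:]@nrm),4),"at",l[2:].round(4))
E
```

```text
top0 [0.5934 0.1294] [0.1415 0.1623] 13.911890029907227 [0.24280829 1.32798804]
lip yaw 0.241 offset 0.676 at [0.6601 0.1465]
front yaw 0.243 offset 0.5381 at [0.5314 0.0922]
left yaw 0.246 offset 0.0645 at [0.5608 0.2036]
right yaw 0.237 offset -0.0951 at [0.6027 0.0495]
scene0 [0.5975 0.1281] [0.1419 0.1663] 14.44601058959961 [0.25213045 1.31866588]
lip yaw 0.249 offset 0.6799 at [0.666 0.139]
front yaw 0.243 offset 0.5417 at [0.5299 0.1133]
left yaw 0.241 offset 0.0638 at [0.5707 0.2054]
right yaw 0.234 offset -0.099 at [0.6118 0.0478]
```

```bash
python3 - <<'E'
from plant import *
import numpy as np
for psi in(.245,.245+np.pi,.245-np.pi):
    q=[0,np.cos(psi/2),np.sin(psi/2),0]
    for p in([.70,.155,.15],[.70,.155,.03],[.54,.124,.03]):
        r=ik(p,q);print(round(psi,2),p,None if r is None else np.round(r,2))
E
```

```text
0.24 [0.7, 0.155, 0.15] [ 0.12  0.82 -0.76  1.06  0.54  1.44 -1.86]
0.24 [0.7, 0.155, 0.03] [ 0.11  0.91 -0.68  1.2   0.56  1.22 -1.9 ]
0.24 [0.54, 0.124, 0.03] [ 0.29  0.65 -0.78  1.73  0.53  0.99 -2.02]
3.39 [0.7, 0.155, 0.15] [ 0.18  0.88 -0.95  1.05  0.68  1.49  1.21]
3.39 [0.7, 0.155, 0.03] [ 0.2   0.99 -0.92  1.19  0.76  1.3   1.15]
3.39 [0.54, 0.124, 0.03] [ 0.36  0.69 -0.89  1.72  0.62  1.03  1.06]
-2.9 [0.7, 0.155, 0.15] [ 0.18  0.88 -0.95  1.05  0.68  1.49  1.21]
-2.9 [0.7, 0.155, 0.03] [ 0.2   0.99 -0.92  1.19  0.76  1.3   1.15]
-2.9 [0.54, 0.124, 0.03] [ 0.36  0.69 -0.89  1.72  0.62  1.03  1.06]
```

```bash
cat > robo.py <<'E'
from plant import *
import numpy as np
from scipy.spatial.transform import Rotation as Rot
DY=.1406; DO=np.array([.3915,.1028]); DX=np.array([np.cos(DY),np.sin(DY)]); DN=np.array([-DX[1],DX[0]])
q=lambda psi:[0,np.cos(psi/2),np.sin(psi/2),0]
def st():
    o=observe(); d=o["position"][:2]-DO
    return o["time"],np.array([d@DX,d@DN]),np.array([o["wrist_force"][:2]@DX,o["wrist_force"][:2]@DN,o["wrist_force"][2]]),o
def yaw(o):
    w,x,y,z=o["tool_rot"]; s=np.sign(x) or 1; return 2*np.arctan2(y*s,x*s)
def show(tag=""):
    t,p,F,o=st();print(tag,f"t{t:.2f} dock xy {p.round(4)} z {o['position'][2]:.4f} yaw {yaw(o)-DY:.3f} F {F.round(2)} Mz {o['torque'][2]:.2f}")
E
python3 - <<'E'
from robo import *
import cv2
a=.243;u=np.array([np.cos(a),np.sin(a)]);v=np.array([-u[1],u[0]])
P=.707*u-.014*v
set_gripper(.085)
reach([*P,.15],q(a));show()
move_straight([*P,.030],v=.08);hold(.2);show()
f=grab_frame("top");np.savez("pics/top1.npz",**f);im=f["pixels"][80:230,120:290,::-1]
g=grab_frame("scene");im2=g["pixels"][110:260,215:385,::-1]
cv2.imwrite("pics/low.png",cv2.resize(np.hstack([im,im2]),None,fx=2.3,fy=2.3,interpolation=cv2.INTER_CUBIC))
E
```

```text
t3.33 dock xy [0.3029 0.0098] z 0.1501 yaw 0.100 F [ 0.37 -0.07 -0.39] Mz 0.06
 t5.17 dock xy [0.3029 0.0115] z 0.0304 yaw 0.102 F [-0.12 -0.83 -0.02] Mz 0.04
```

View pics/low.png

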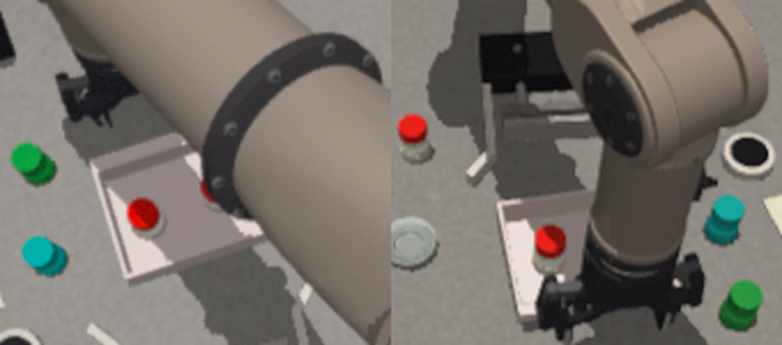

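The gripper stands open behind the far lip, fingers at about (565,310) and (680,290) in the right half, and nothing has been displaced. Now I feel for the lip.

```bash
python3 - <<'E'
from robo import *
a=.243;u=np.array([np.cos(a),np.sin(a)])
o=observe();P=o["position"][:2].copy();F0=o["wrist_force"][:2].copy();M0=o["torque"][2]
z=.030
move_straight([*(P-.010*u),z],v=.03);s=.010
show("start")
while s<.032:
    s+=.001;move_straight([*(P-s*u),z],v=.01)
    o=observe();F=o["wrist_force"][:2]-F0;print(f"{s*1e3:.0f} act {(P-o['position'][:2])@u*1e3:.1f} F {F@u:.2f} Mz {o['torque'][2]-M0:.2f} t{o['time']:.2f}")
    if F@u>1.5:break
show("end")
E
```

```text
start t5.76 dock xy [0.2927 0.0102] z 0.0301 yaw 0.102 F [0.09 0.33 0.36] Mz 0.03
11 act 11.0 F 0.38 Mz -0.04 t6.01
12 act 12.0 F -0.07 Mz -0.02 t6.26
13 act 13.1 F -0.52 Mz -0.00 t6.51
14 act 14.1 F -0.29 Mz 0.02 t6.76
15 act 15.0 F -0.13 Mz -0.04 t7.01
16 act 16.1 F 0.09 Mz -0.00 t7.26
17 act 17.1 F -0.21 Mz 0.01 t7.51
18 act 18.0 F -0.41 Mz -0.00 t7.76
19 act 19.0 F -1.32 Mz -0.01 t8.01
20 act 20.1 F -0.75 Mz 0.00 t8.26
21 act 21.0 F -0.71 Mz 0.01 t8.51
22 act 22.1 F 0.15 Mz 0.03 t8.76
23 act 23.1 F 0.08 Mz -0.02 t9.01
24 act 24.1 F -1.20 Mz 0.01 t9.26
25 act 25.1 F -0.35 Mz 0.00 t9.51
26 act 26.1 F -1.41 Mz 0.01 t9.76
27 act 27.1 F -1.38 Mz -0.05 t10.01
28 act 28.1 F -0.34 Mz -0.00 t10.26
29 act 29.1 F 0.02 Mz -0.04 t10.51
30 act 30.1 F -0.29 Mz 0.03 t10.76
31 act 31.1 F -0.47 Mz -0.01 t11.01
32 act 32.1 F -0.53 Mz 0.02 t11.26
end t11.26 dock xy [0.2709 0.0081] z 0.0300 yaw 0.102 F [-0.24 -0.08 -0.63] Mz 0.03
```

No contact where I expected it, so I look.

```bash
python3 - <<'E'
from plant import *
from geo import *
f=grab_frame("scene");np.savez("pics/scene2.npz",**f);g=grab_frame("wrist")
im=cv2.resize(f["pixels"][170:260,245:365,::-1],(400,300),interpolation=cv2.INTER_CUBIC)
w=cv2.resize(g["pixels"][...,::-1],(400,300),interpolation=cv2.INTER_AREA)
cv2.imwrite("pics/feel.png",np.hstack([im,w]))
np.savez("pics/wrist2.npz",**g);print(g["mtx"],g["R"],-g["R"].T@g["t"])
E
```

```text
[[297.31863964   0.         255.55040928]
 [  0.         297.31863964 193.73297262]
 [  0.           0.           1.        ]] [[ 0.2414118  -0.97042196  0.00124924]
 [-0.93565983 -0.23242217  0.26555717]
 [-0.25741215 -0.0652775  -0.96409431]] [0.72412735 0.16425784 0.1766871 ]
```

View pics/feel.png

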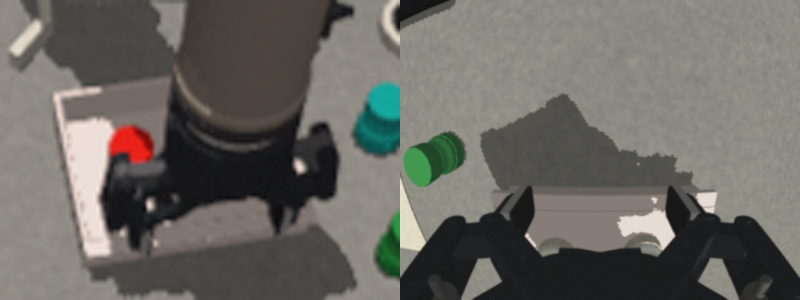

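```bash
cat >> geo.py <<'E'
def fish(f,X):
    p=np.atleast_2d(X)@f["R"].T+f["t"]; th=np.arctan2(np.hypot(p[:,0],p[:,1]),p[:,2]); ph=np.arctan2(p[:,1],p[:,0])
    return f["mtx"][:2,2]+f["mtx"][0,0]*np.c_[th*np.cos(ph),th*np.sin(ph)]
def fishray(f,uv,z):
    d=np.atleast_2d(np.asarray(uv,float))-f["mtx"][:2,2]; r=np.hypot(*d.T);th=r/f["mtx"][0,0]
    D=np.c_[np.sin(th)[:,None]*d/r[:,None],np.cos(th)]@f["R"]; c=-f["R"].T@f["t"]
    return c+D*((z-c[2])/D[:,2])[:,None]
E
python3 - <<'E'
from geo import *
f=load("wrist2");im=f["pixels"][...,::-1].copy()
a=.243;u=np.array([np.cos(a),np.sin(a)]);v=np.array([-u[1],u[0]])
S=3;r0,r1,c0,c1=200,384,110,420
b=cv2.resize(im[r0:r1,c0:c1],None,fx=2.55,fy=2.55,interpolation=cv2.INTER_CUBIC)
def pt(uu,vv,z,col):
    p=(fish(f,[*(uu*u+vv*v),z])[0]-[c0,r0])*2.55; cv2.drawMarker(b,tuple(int(t) for t in p),col,cv2.MARKER_CROSS,9,1);print(uu,vv,z,p.round(0))
for vv in(-.094,-.05,-.016,.03,.064): pt(.676,vv,.04,(0,255,0)); 
for vv in(-.094,-.016,.064): pt(.664,vv,.0,(0,255,255))
for s in(-1,1):
  for x in(-.011,.011): pt(.675+x,-.014+s*.043,.018,(255,0,0))
cv2.imwrite("pics/wcrop.png",b)
E
```

```text
0.676 -0.094 0.04 [736. 112.]
0.676 -0.05 0.04 [544. 121.]
0.676 -0.016 0.04 [376. 123.]
0.676 0.03 0.04 [151. 119.]
0.676 0.064 0.04 [  5. 112.]
0.664 -0.094 0.0 [666.  91.]
0.664 -0.016 0.0 [375.  97.]
0.664 0.064 0.0 [75. 91.]
0.664 -0.056999999999999995 0.018 [549. 125.]
0.686 -0.056999999999999995 0.018 [556.  38.]
0.664 0.028999999999999998 0.018 [185. 125.]
0.686 0.028999999999999998 0.018 [177.  38.]
```

View pics/wcrop.png

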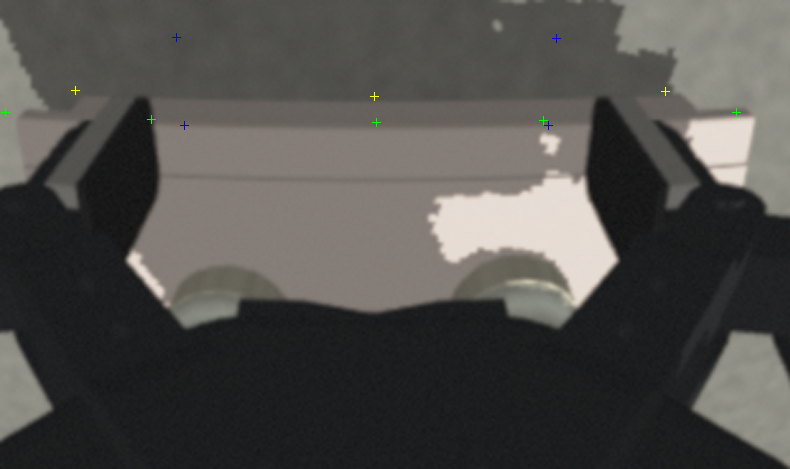

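```bash
python3 - <<'E'
from geo import *
f=load("scene2")
a=.243;u=np.array([np.cos(a),np.sin(a)]);v=np.array([-u[1],u[0]])
for z in(.005,.018,.03,.045):
  for s in(-1,1):
    print(z,s,[((proj(f,[*((.675+x)*u+(-.014+s*.046)*v),z])[0]-[245,170])/.3).round(0) for x in(-.011,.011)])
b=cv2.resize(f["pixels"][215:265,265:345,::-1],(800,500),interpolation=cv2.INTER_CUBIC);b=np.clip(b.astype(float)*1.6,0,255);cv2.imwrite("pics/tips.png",b)
E
```

```text
0.005 -1 [array([136., 256.]), array([143., 284.])]
0.005 1 [array([265., 235.]), array([273., 263.])]
0.018 -1 [array([137., 247.]), array([143., 276.])]
0.018 1 [array([267., 227.]), array([275., 255.])]
0.03 -1 [array([138., 239.]), array([144., 268.])]
0.03 1 [array([269., 219.]), array([278., 247.])]
0.045 -1 [array([139., 229.]), array([146., 259.])]
0.045 1 [array([272., 208.]), array([281., 237.])][ WARN:0@0.073] global loadsave.cpp:1063 imwrite_ Unsupported depth image for selected encoder is fallbacked to CV_8U.
```

View pics/tips.png

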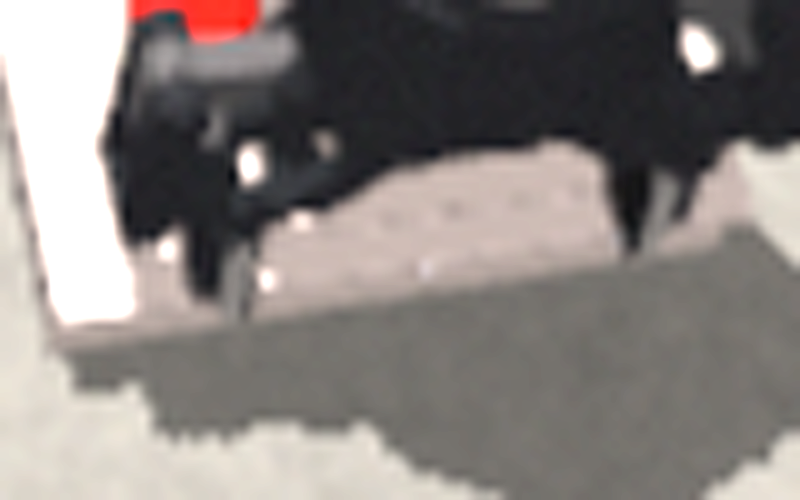

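Both views put the fingertips at about z = 45 mm, just above the rim: left tip at (245,318), right tip at (632,255). Open, the fingers are shorter than I assumed. I'll back out, go lower with a force guard, and feel again.

```bash
python3 - <<'E'
from robo import *
import cv2
a=.243;u=np.array([np.cos(a),np.sin(a)])
o=observe();P=o["position"][:2]+.026*u
move_straight([*(o["position"][:2]),.036],v=.03)
move_straight([*P,.036],v=.08);hold(.1)
F0=observe()["wrist_force"].copy();z=.036
while z>.009:
    z-=.003;move_straight([*P,z],v=.03)
    fz=observe()["wrist_force"][2]-F0[2]
    if fz>4:print("touch",z,fz);break
show("low")
F0=np.mean([(hold(.03),observe()["wrist_force"][:2])[1] for _ in range(5)],0)
s=.006;move_straight([*(P-s*u),z],v=.03)
while s<.034:
    s+=.002;move_straight([*(P-s*u),z],v=.02)
    F=np.mean([(hold(.02),observe()["wrist_force"][:2])[1] for _ in range(3)],0)-F0
    if s>.014:print(f"{s*1e3:.0f} F {F@u:.2f}")
    if F@u>2:break
show("end")
g=grab_frame("wrist");np.savez("pics/wrist3.npz",**g)
cv2.imwrite("pics/w3.png",cv2.resize(g["pixels"][200:384,110:420,::-1],None,fx=2,fy=2))
E
```

```text
low t14.78 dock xy [0.2966 0.0107] z 0.0057 yaw 0.102 F [-0.3   0.01  0.16] Mz 0.00
16 F 2.78
end t16.80 dock xy [0.2816 0.0091] z 0.0061 yaw 0.102 F [ 3.09  0.91 -1.53] Mz -0.01
```

View pics/w3.png

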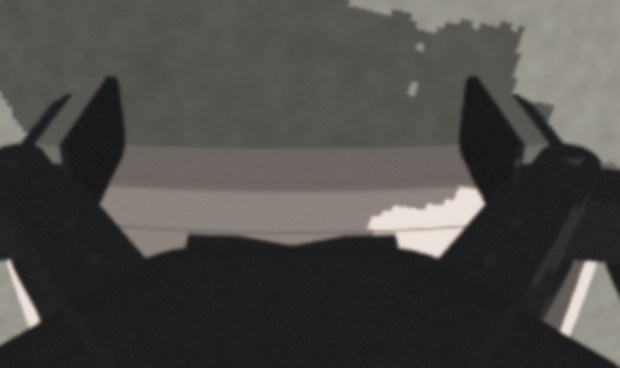

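Both pads are now hooked behind the lip: tips at (112,78) and (470,78), beyond the lip edge at row 145, with 2.8 N felt. Next I draw the tray in while squaring it.

```bash
cat >> robo.py <<'E'
OX,OY=.083,.002   # TCP in tray frame
def tool_for(tx,ty,th,z=.006):
    c,s=np.cos(th),np.sin(th); d=np.array([tx+c*OX-s*OY,ty+s*OX+c*OY])
    return [*(DO+d[0]*DX+d[1]*DN),z],q(th+DY)
E
python3 - <<'E'
from robo import *
import cv2
x0,y0,t0=.1990,-.002,.102
for i in range(1,7):
    k=i/6
    p,r=tool_for(x0-.050*k,y0*(1-k),t0*(1-k));move_straight(p,v=.03,rotation=r);show(i)
for tx in(.14,.13,.122):
    p,r=tool_for(tx,0,0);move_straight(p,v=.03,rotation=r);show(tx)
hold(.2);show("rest")
for n in("top","scene","wrist"):
    f=grab_frame(n);np.savez(f"pics/{n}4.npz",**f)
    if n=="top":a=f["pixels"][110:310,120:290,::-1]
    if n=="scene":b=f["pixels"][90:290,200:370,::-1]
cv2.imwrite("pics/mid.png",cv2.resize(np.hstack([a,b]),None,fx=2.3,fy=2.3,interpolation=cv2.INTER_CUBIC))
E
```

```text
1 t17.27 dock xy [0.2725 0.007 ] z 0.0061 yaw 0.085 F [ 1.24 -0.02 -0.21] Mz -0.11
2 t17.69 dock xy [0.2644 0.0061] z 0.0061 yaw 0.068 F [ 1.6  -1.14  0.89] Mz -0.08
3 t18.12 dock xy [0.2563 0.0053] z 0.0061 yaw 0.051 F [ 1.53 -0.6   0.12] Mz -0.07
4 t18.54 dock xy [0.248  0.0042] z 0.0061 yaw 0.034 F [ 2.48 -0.2   1.15] Mz -0.05
5 t18.97 dock xy [0.2398 0.0031] z 0.0061 yaw 0.017 F [1.14 0.   1.09] Mz -0.10
6 t19.39 dock xy [0.2317 0.002 ] z 0.0061 yaw -0.000 F [3.53 0.61 2.  ] Mz -0.14
0.14 t19.84 dock xy [0.2227 0.0022] z 0.0061 yaw 0.000 F [2.2  0.78 1.01] Mz -0.01
0.13 t20.32 dock xy [0.2127 0.002 ] z 0.0060 yaw 0.000 F [3.68 0.68 1.87] Mz 0.04
0.122 t20.74 dock xy [0.2048 0.0019] z 0.0060 yaw -0.000 F [ 3.69 -1.24  1.98] Mz 0.03
rest t20.94 dock xy [0.2048 0.002 ] z 0.0060 yaw 0.000 F [ 2.65 -0.45  1.98] Mz 0.01
```

View pics/mid.png

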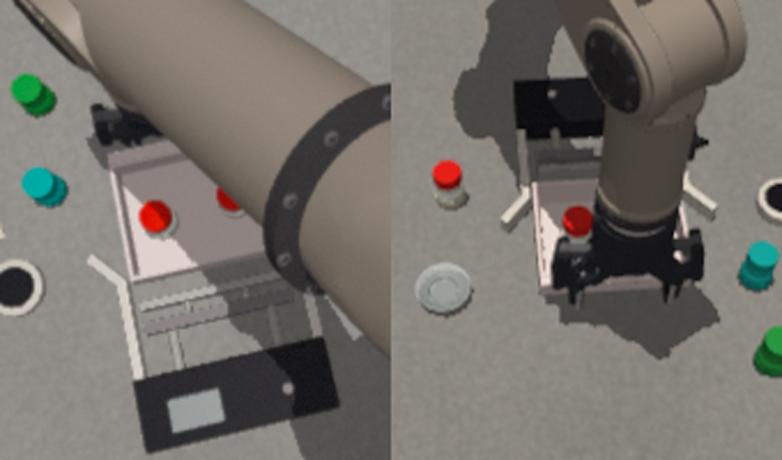

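The tray is square, its jars stand, and it sits between the guides (left view: tray front at about row 275, plate at row 300). I check the side clearance numerically, then creep in.

```bash
python3 - <<'E'
from geo import *
from robo import DO,DX,DN
f=load("top4");g=f["pixels"].astype(np.float32).mean(2)
def prof(P,z):
    uv=proj(f,np.c_[P[:,:1]*DX+P[:,1:]*DN+DO,np.full(len(P),z)]).astype(np.float32)
    return cv2.remap(g,uv[None,:,0],uv[None,:,1],cv2.INTER_LINEAR)[0].astype(int)
y=np.arange(.068,.1,.001)
for x in(.08,.11,.14,.17):print("left edge from y=.068",x,prof(np.c_[np.full(32,x),y],.04))
print("guide .05 from .074",prof(np.c_[np.full(25,.05),.006+y[:25]],.022))
x=np.arange(.03,.09,.002)
for yy in(.03,.05,.06):print("front from x=.03",prof(np.c_[x,np.full(30,yy)],.04))
E
```

```text
left edge from y=.068 0.08 [180 150 130 117 114 128 143 170 196 199 192 180 165 150 148 147 147 148
 148 149 149 147 146 144 141 142 144 149 163 176 188 197]
left edge from y=.068 0.11 [179 157 133 116 119 122 146 172 188 196 195 176 156 149 142 141 141 142
 143 144 144 144 144 143 142 141 140 140 140 140 140 140]
left edge from y=.068 0.14 [182 150 125 118 113 129 148 169 188 200 189 177 162 149 141 140 140 140
 141 142 143 144 144 144 144 145 145 146 146 146 146 146]
left edge from y=.068 0.17 [106 101 100  99 106 121 140 171 201 199 196 184 165 150 146 142 142 142
 142 141 141 142 143 144 144 145 146 146 146 145 145 145]
guide .05 from .074 [145 145 144 144 144 143 141 139 130 121 121 128 142 171 201 204 205 205
 204 203 200 198 175 150 142]
front from x=.03 [141 134 153 171 173 167 152 149 149 148 147 147 147 141 116 112 148 186
 207 212 212 212 213 213 212 212 212 212 212 211]
front from x=.03 [117 123 153 171 174 170 153 146 145 143 142 141 141 137 113 111 149 188
 207 212 212 212 212 212 212 212 212 212 212 212]
front from x=.03 [117 121 150 171 173 166 153 148 145 145 146 146 144 138 114 110 146 186
 206 211 212 212 212 212 212 212 211 211 212 212]
```

```bash
cat > creep.py <<'E'
from robo import *
def Fav(n=5): return np.mean([(hold(.02),st()[2])[1] for _ in range(n)],0)
def creep(x,xend,step,Fstop,v=.01):
    while x>xend+1e-6:
        x-=step;p,r=tool_for(x,0,0);move_straight(p,v=v,rotation=r)
        F=Fav();t,d,_,o=st();print(f"x {x*1e3:.1f} act {(d[0]-OX)*1e3:.2f} F {F.round(2)} t{t:.1f}")
        if F[0]>Fstop:break
    return x
E
python3 - <<'E'
from creep import *
creep(.122,.106,.002,6.0,.02)
E
```

```text
x 120.0 act 120.29 F [4.65 0.1  0.85] t21.4
x 118.0 act 117.97 F [ 4.59 -0.45  0.81] t21.8
x 116.0 act 115.87 F [ 3.67 -0.31  0.95] t22.1
x 114.0 act 113.84 F [ 3.69 -0.64  0.97] t22.4
x 112.0 act 111.83 F [3.56 0.01 0.46] t22.8
x 110.0 act 109.82 F [ 3.43 -0.64  0.66] t23.1
x 108.0 act 107.81 F [ 3.37 -0.12  0.49] t23.4
x 106.0 act 105.79 F [ 3.33 -0.34  0.48] t23.8
```

```bash
python3 - <<'E'
from creep import *
x=creep(.106,.090,.0007,9.5,.01)
print(x)
E
```

```text
x 105.3 act 105.31 F [ 3.84 -0.37 -0.05] t24.1
x 104.6 act 104.57 F [ 4.15 -0.09 -0.12] t24.4
x 103.9 act 103.79 F [3.88 0.01 0.21] t24.8
x 103.2 act 103.10 F [3.67 0.08 0.19] t25.1
x 102.5 act 102.41 F [ 3.97 -0.19 -0.42] t25.4
x 101.8 act 101.71 F [ 3.56  0.2  -0.1 ] t25.8
x 101.1 act 101.00 F [ 3.64 -0.57 -0.5 ] t26.1
x 100.4 act 100.55 F [ 5.01  0.23 -1.42] t26.4
x 99.7 act 100.38 F [ 5.77  0.43 -2.01] t26.8
x 99.0 act 100.10 F [ 6.55  0.32 -1.96] t27.1
x 98.3 act 99.78 F [ 6.7  -0.22 -1.76] t27.4
x 97.6 act 99.45 F [ 6.84 -0.06 -2.39] t27.8
x 96.9 act 99.17 F [ 7.62  0.16 -1.67] t28.1
x 96.2 act 98.92 F [ 8.65  0.34 -2.05] t28.4
x 95.5 act 98.61 F [ 8.77  0.6  -1.85] t28.8
x 94.8 act 98.38 F [ 9.17  0.44 -2.06] t29.1
x 94.1 act 98.12 F [10.23  0.76 -2.02] t29.4
0.09409999999999989
```

Plate contact shows at act 100.5 mm. Sliding friction is about 3.6 N, and the force rises softly because the arm is compliant. I press on to about 14.5 N total, which puts roughly 11 N on the plate, and hold.

```bash
python3 - <<'E'
from creep import *
x=creep(.0941,.086,.0007,14.2,.01)
print(x)
for i in range(5):
    hold(.4);F=Fav();t,d,_,o=st();print(f"hold act {(d[0]-OX)*1e3:.2f} F {F.round(2)} t{t:.1f}")
E
```

```text
x 93.4 act 97.87 F [10.62  0.31 -2.31] t29.8
x 92.7 act 97.60 F [11.28  0.12 -2.06] t30.1
x 92.0 act 97.37 F [11.78  0.44 -1.75] t30.4
x 91.3 act 97.11 F [12.48  0.13 -2.19] t30.8
x 90.6 act 96.89 F [12.82  0.17 -2.09] t31.1
x 89.9 act 96.65 F [13.91  0.38 -1.73] t31.4
x 89.2 act 96.43 F [14.1   0.52 -2.2 ] t31.8
x 88.5 act 96.20 F [14.81 -0.03 -1.72] t32.1
0.08849999999999995
hold act 96.22 F [14.67  0.31 -1.43] t32.6
hold act 96.20 F [14.98  0.16 -1.71] t33.1
hold act 96.22 F [14.67  0.15 -2.37] t33.5
hold act 96.18 F [14.93  0.31 -1.73] t34.0
hold act 96.20 F [ 1.482e+01  1.000e-02 -1.790e+00] t34.5
```

The press held steady for 2.4 s: 14.8 N total, about 11 N on the plate. I let go slowly, back off and look.

```bash
python3 - <<'E'
from creep import *
import cv2
for x,v in((.094,.01),(.100,.01),(.104,.01),(.130,.04)):
    p,r=tool_for(x,0,0);move_straight(p,v=v,rotation=r);F=Fav(4);t,d,_,o=st();print(f"x {x} act {(d[0]-OX)*1e3:.2f} F {F.round(2)} t{t:.1f}")
p,r=tool_for(.130,0,0,.16);move_straight(p,v=.12,rotation=r)
p,r=tool_for(.23,-.22,0,.25);reach(p,r);show()
for n in("top","scene"):
    f=grab_frame(n);np.savez(f"pics/{n}5.npz",**f)
    if n=="top":a=f["pixels"][110:310,120:290,::-1]
    else:b=f["pixels"][90:290,200:370,::-1]
cv2.imwrite("pics/end.png",cv2.resize(np.hstack([a,b]),None,fx=2.3,fy=2.3,interpolation=cv2.INTER_CUBIC))
E
```

```text
x 0.094 act 96.66 F [ 8.57  0.04 -2.92] t35.3
x 0.1 act 98.97 F [ 0.23  0.24 -0.04] t36.1
x 0.104 act 103.93 F [-0.27  0.68 -0.07] t36.7
x 0.13 act 129.66 F [-0.29  0.23 -0.12] t37.6
 t40.02 dock xy [ 0.3127 -0.2155] z 0.2491 yaw 0.003 F [ 0.29  0.74 -0.75] Mz 0.00
```

View pics/end.png

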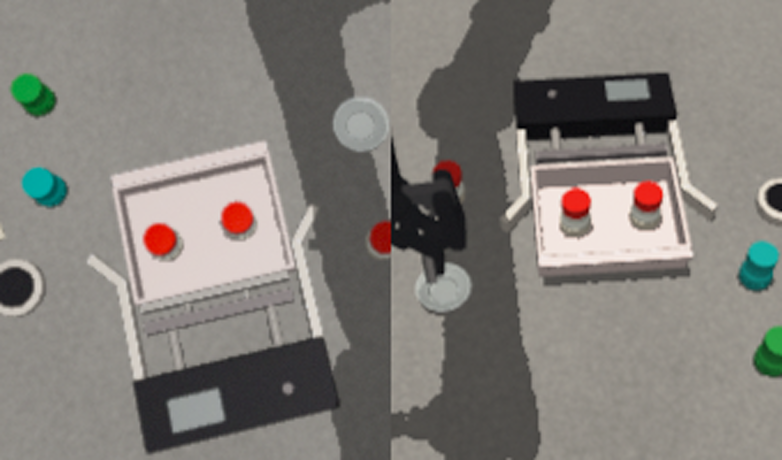

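The tray's front lies on the plate at left (215,290), both jars stand at (160,240) and (237,218), and the dish and spare jar are in place. Last comes a numeric check of pose, squareness and bystanders.

```bash
python3 - <<'E'
from geo import *
from robo import DO,DX,DN
f=load("top5");f0=load("top0");g=f["pixels"].astype(np.float32).mean(2)
def edge(fx,a,b,z):  # first strong edge along dock line a->b
    n=200;P=np.linspace(a,b,n);uv=proj(fx,np.c_[P[:,:1]*DX+P[:,1:]*DN+DO,np.full(n,z)]).astype(np.float32)
    p=cv2.remap(fx["pixels"].astype(np.float32).mean(2),uv[None,:,0],uv[None,:,1],cv2.INTER_LINEAR)[0];d=np.gradient(cv2.GaussianBlur(p[None],(0,0),8)[0])
    return P[np.argmax(d)].round(4)
for x in(.08,.1,.12,.14):print("L",edge(f,(x,.092),(x,.074),.04)[1],"R",edge(f,(x,-.092),(x,-.074),.04)[1])
for y in(-.06,-.03,.03,.06):print("lip",edge(f,(.19,y),(.15,y),.04)[0])
for nm,fx in(("0",f0),("5",f)):
    im=cv2.cvtColor(fx["pixels"],cv2.COLOR_RGB2HSV);m=cv2.inRange(im,(0,150,60),(8,255,255))|cv2.inRange(im,(172,150,60),(180,255,255))
    for c in cv2.findContours(m,0,2)[0]:
        if cv2.contourArea(c)>20 and c[:,0,0].mean()<350:print(nm,ray(fx,c[:,0].mean(0),.048)[0,:2].round(4))
E
```

```text
L 0.0796 R -0.0821
L 0.0796 R -0.0821
L 0.0794 R -0.0818
L 0.0801 R -0.0818
lip 0.1721
lip 0.1719
lip 0.1715
lip 0.1709
0 [ 0.4626 -0.0642]
0 [0.5743 0.1699]
0 [0.6019 0.0944]
5 [0.4814 0.1574]
5 [ 0.4641 -0.0617]
5 [0.4935 0.0775]
```

```bash
python3 -c "
from robo import *
hold(.3);show();close_job()"
```

```text
t40.42 dock xy [ 0.3129 -0.2174] z 0.2501 yaw 0.001 F [-0.63 -0.15 -0.57] Mz -0.03
the job is handed in; nothing more can be done
```

The tray is in the reader's bay with its front on the contact plate, and I handed the job in at 40.4 s of the 61 s allowed; no verdict was reported. I hooked both open fingers behind the far lip, slid the tray in while squaring it, and crept forward until the plate was felt.

**Press:** I held 14.8 N total for 2.4 s. Sliding friction was about 3.6 N, so roughly 11 N was on the plate. By force the plate was about 3.4 mm in; by tool travel it was at most 4.4 mm. I then released slowly and backed off.

**Last checks:**
- **Tray position:** about 1 mm off the bay's middle, and square within about 0.01 rad.
- **Jars:** both stand in the tray.
- **Spare jar and dish:** they look unmoved. The spare jar read about 3 mm different, most likely because it was in the arm's shadow. The dish was checked only by eye.
- **Stopwatch:** only its edge was in the last picture; I did not measure it.

**What disagreed or went unchecked:**
- **First feel missed the lip:** the open fingertips stand about 15 mm behind the TCP, not 12 mm ahead as I had worked out. They passed just above the rim and touched nothing. Two camera views showed this, so I went in 24 mm lower.
- **Plate after release:** I could not measure how far in it stays. The tray followed the fingers back only about 1.6 to 2.8 mm before they came free, so it should still be pressed in by more than 0.5 mm.

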